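# Post a slide box through the drop-off flap

### The job

Hand in the slide box: slide it along the loading deck until it stands in front of the mouth of the drop-off cabinet, then push it in through the hanging flap until it goes down the chute, and take your hand away so that the flap swings shut behind it. Only push the box gently with the fingers: do not grip, squeeze or lift it, and leave the specimen jar on the deck and everything on the bench where they are.

Things in the scene. Friction and masses are not known exactly. Their poses are not given: they have to be found in the camera images.
- mouth (a point): Drop-off cabinet, fixed: middle of its front panel's front face, at deck level, 85 mm above the bench. x points level into the chamber (feed direction), y left along the panel, z up. Mouth 75 mm wide (y +-37.5), 53 high; the cabinet's flat top is 69 above the deck. Two upright sheet guides, 22 high, flare from the mouth's sides to y = +-53 at x = -31. Clear acrylic cover and walls behind.
- deck_front (a point): Middle of the loading deck's front edge, at deck level, 170 mm before the front panel; axes as at the mouth. The deck is level, of slippery white plastic, and runs from this edge (no lip) to the mouth and 332 mm across (y -166 to +166), with 8 mm lips at its two side ends.
- chute_top (a point): Where the deck ends and the chute begins, mid-width, at deck level, 20 mm behind the panel's front face; axes as at the mouth. The slippery chute falls 24 degrees to the chamber floor 51 mm below the deck; the chamber ends 270 mm on. A box pushed until its middle is about 10 mm past this point tips on to the chute and slides down by itself.
- flap (a joint): Angle of the mouth's flap, rad: a stainless plate 73 mm wide, 48 long, 40 g, hanging from a pin along the mouth's top (9.5 mm behind the panel's front face, 52 above the deck). 0: hanging shut, lower edge 4 mm above the deck. It opens only inwards, away from the deck, growing to 1.45 as its lower edge swings in and up, and falls shut by its own weight.
- slidebox_center (a point): Slide box: closed grey plastic box of glass slides, 88 mm long (its x axis) x 46 wide (y) x 32 high, 75 to 155 g, paper label on top. It starts on the deck left or right of the mouth, long side along the feed direction within 9 degrees. This point is its centre, 16 mm above its underside.
- jar: Closed white specimen jar, 46 mm diameter, 45 mm high, standing on the deck on the other side of the mouth from the slide box; to be left alone. Its origin is the centre of its underside.
- tube_rack: White rack with ten places for blue-capped tubes, 70 x 160 mm, 85 mm high, on the bench in front of the deck; to be left alone. Origin: centre of its underside.
- wash_bottle: Wash bottle with a red cap and bent spout, 68 mm diameter, 198 mm high, on the bench; to be left alone. Origin: centre of its underside.
- petri_stack: Stack of three clear Petri dishes, 92 mm diameter, 46 mm high, on the bench; to be left alone. Origin: centre of its underside.
- tip_box: Pipette tip box with a clear lid, 122 x 84 x 65 mm, on the bench; to be left alone. Origin: centre of its underside.

How it is judged:
By the outcome, as a careful person would: the job done as asked, in the order asked, and still so for the second after the job is handed in, with the robot touching nothing.
It also fails if it takes over 48 s, if anything falls off the work surface, if the arm or the gripper's body presses on something with over 40 N, if the wrist force passes 120 N, or if a joint passes its speed limit or range.

### The arm

A 6-joint arm with a two-finger parallel gripper is mounted at the origin on the work surface. World frame = base frame: x ahead of the robot, y to its left, z up, the work surface at z = 0. Lengths are in mm, angles in rad, forces in N, time in s.
With the tool pointing down it reaches from about 300 to 950 mm from the base axis. Payload 3.1 kg.
Tool frame: the origin (TCP) lies between the finger pads; the fingertips stand 14 mm ahead of it and the grasp point (between the pads) lies 5 mm behind it; z points along the fingers, y is the line along which they close (so a half turn about z gives the same grasp; the last joint's range is limited). The gripper opens to 85 mm and grips with 20 to 120 N. Pads are 22 mm wide; open, the fingers measure 114 mm over their backs; the gripper's body (76 mm by 85 mm) begins 54 mm behind the grasp point. The pads swing forward as they close: fully open they stand 13 mm farther back than shut.
Start: joints at [1.135, 0.308, 1.634, -0, 1.2, -0.07], TCP at [223.586, 583.645, 245.272] pointing down, gripper open.
Joint ranges: [-3.06, 3.06], [-0.79, 1.96], [0.05, 2.63], [-1.19, 4.34], [0.05, 2.64], [-2.94, 2.94]. Speed limits (rad/s): [2.79, 2.79, 3.14, 3.14, 3.14, 3.14].

### API

Orientations are given as [roll, pitch, yaw] about the fixed x, y, z axes, in that order (R = Rz(yaw) Ry(pitch) Rx(roll)).
In Python, from plant import status, grab_frame, bot gives the robot as it stands.
- The arm moves only by the tool jog_arm, never from a script. Its argument "moves" is text: rows parted by semicolons, each of 7 numbers parted by spaces: the shift along the tool's x, y, z in m, then the turn, a rotation vector about the tool's x, y, z in rad, then the opening, from -1 (shut) to 1 (fully open), so that 0 is half open. In form: dx dy dz ax ay az gripper; .... A call has exactly 8 rows; each row is the pose to reach, as a shift and turn from the pose commanded when the call began, along the tool's axes at that moment; what a row does not reach only later rows make up. A row lasts 1/10 s, in which the tool goes at most 50 mm and 8.59 degrees, less where a joint would pass 70% of its speed; a pose out of reach is approached as far as the arm can. A call with a gripper value outside its range is refused whole. The fingers move at their own pace and stop on an object; the grip force is fixed at half the most. Time passes only in rows, so rows that repeat a pose let the fingers close, or fill a call up. It gives the time, the measured TCP pose, the force, the opening and the grip force at its end, in the units of the state.
- status.state(): the state, without advancing time (a new reading comes with each control period).
- grab_frame(name): name is "side" or "top"; returns a dict with "image" (400x640x3 uint8, red, green, blue), "fx", "fy", "cx", "cy" (pixels), "R" (3x3) and "t" (3): a world point X has camera coordinates R X + t. Camera axes: x right, y down, z forward; pixel columns grow to the right and rows downward; lengths in mm; the calibration is good to about 2 mm. A picture is of the moment at which its call begins. There is no depth.
- bot.hand_in(): hands the job in; it is judged then, once.
The state is a dict: "time": time; "joint_positions": joint angles; "dq": joint speeds; "effort": joint torques, N m; "eef_pos": TCP position; "eef_rot": TCP orientation; "force": force on the tool from outside, world axes, zero at the start; "torque": the same for the moment, N m; "finger_gap": finger opening in mm; "gripper_force": force on a finger pad.
Only numpy, scipy, OpenCV 4.12 (cv2) and the standard library are available. Lean on these libraries where they do the work, as an engineer would, in place of code of your own. Each camera call takes 0.05 s, during which the arm holds its last target. There are 200 camera calls.

## Working session

There is one attempt and no reset: what is moved stays moved. The work goes in short steps, Python scripts to look and compute and a tool call to move; the robot and the scene stay as the last step left them, time stands still between calls to the robot, and variables do not carry over. Pictures are saved under pics/ and viewed, at most 10 in all, crops included, and the job is handed in when it is done.

Besides the shell and the picture viewer there is one more tool, called after ">>>" as name(argument=value, ...) on one line, values as JSON. jog_arm: Moves the arm, as the interface text tells. Its arguments: {"type":"object","properties":{"moves":{"type":"string"}},"required":["moves"]}

```bash
mkdir -p pics; cat > h.py <<'E'
import numpy as np, cv2
from plant import status, grab_frame, bot
def ray(f,u,v,z):
    d=np.array([(u-f["cx"])/f["fx"],(v-f["cy"])/f["fy"],1.]); R=np.array(f["R"]);t=np.array(f["t"])
    c=-R.T@t; w=R.T@d; return c+w*(z-c[2])/w[2]
def proj(f,X):
    p=np.array(f["R"])@np.array(X,float)+np.array(f["t"]); return f["fx"]*p[0]/p[2]+f["cx"],f["fy"]*p[1]/p[2]+f["cy"]
def save(f,n): cv2.imwrite("pics/"+n,cv2.cvtColor(f["image"],cv2.COLOR_RGB2BGR))
E
python3 - <<'E'
from h import *
for n in("top","side"):
    f=grab_frame(n); save(f,n+"0.png"); R=np.array(f["R"]); print(n,f["fx"],-R.T@np.array(f["t"]),R.round(3).tolist())
s=status.state(); print(s["time"],s["eef_pos"],s["eef_rot"],s["finger_gap"])
E
```

```text
top 367.4355318726294 [ 498.12718878 -205.25769687 1013.99955931] [[-0.007, -0.999, 0.035], [-0.996, 0.004, -0.084], [0.084, -0.036, -0.996]]
side 451.11540513079433 [  44.36136119 -864.86252353  872.22349008] [[0.764, -0.645, -0.01], [-0.43, -0.497, -0.754], [0.482, 0.58, -0.657]]
0.1 [223.26874166 582.98665661 244.1446615 ] [-3.13944744e+00 -1.40833052e-04  2.77578340e+00] 85.64140108642465
```

View pics/top0.png

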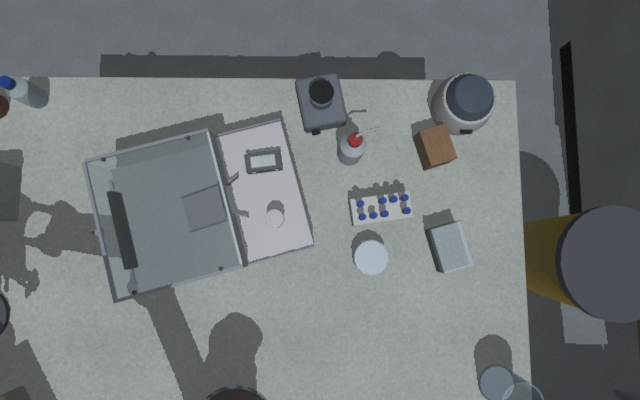

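View pics/side0.png

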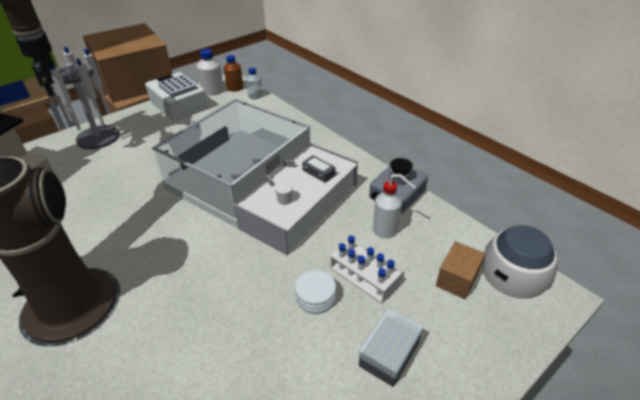

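The top view shows the deck at about (218–313, 121–264), with the slide box at (264,160), the jar at (275,216) and the cabinet to the left, so feed runs left in the image. The side view agrees: box at (319,167), jar at (284,193). I'll enlarge the deck in both views.

```bash
python3 - <<'E'
from h import *
f=grab_frame("top"); im=f["image"][110:280,170:330]; a=cv2.resize(im,None,fx=3.5,fy=3.5,interpolation=cv2.INTER_CUBIC)
cv2.imwrite("pics/c1.png",cv2.cvtColor(a,cv2.COLOR_RGB2BGR))
g=grab_frame("side"); im=g["image"][120:260,220:370]; a=cv2.resize(im,None,fx=4,fy=4,interpolation=cv2.INTER_CUBIC)
cv2.imwrite("pics/c2.png",cv2.cvtColor(a,cv2.COLOR_RGB2BGR))
for p in [(283,121),(313,243),(218,134),(243,264),(264,160),(275,216)]: print(p,ray(f,*p,85).round(1))
E
```

```text
(283, 121) [ 795.9 -131.3   85. ]
(313, 243) [ 482.3 -207.3   85. ]
(218, 134) [761.2  34.1  85. ]
(243, 264) [431.7 -33.2  85. ]
(264, 160) [693.9 -83.3  85. ]
(275, 216) [ 550.8 -111.8   85. ]
```

View pics/c1.png

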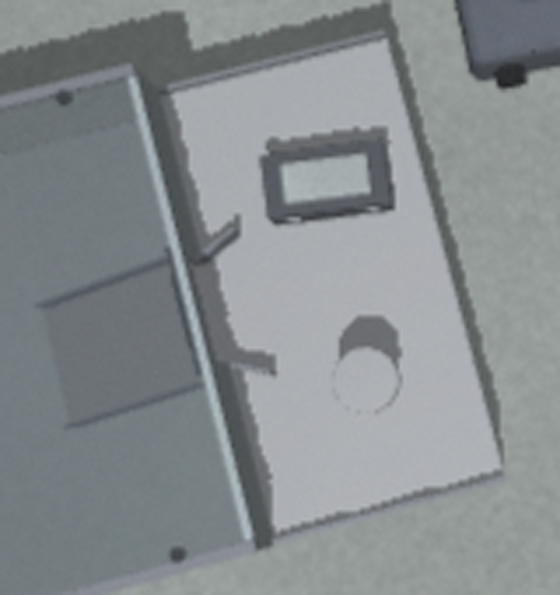

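View pics/c2.png

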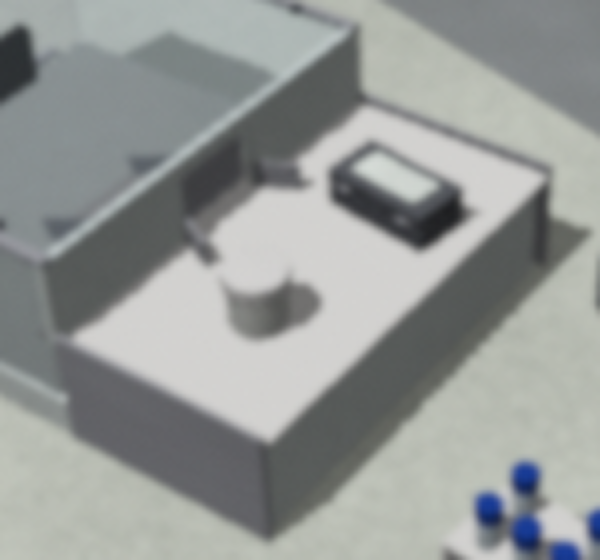

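```bash
cat >> h.py <<'E'
def cr(p): return (p[0]+.5)/3.5+170-.5,(p[1]+.5)/3.5+110-.5
def crs(p): return (p[0]+.5)/4+220-.5,(p[1]+.5)/4+120-.5
E
python3 - <<'E'
from h import *
f=grab_frame("top"); g=grab_frame("side")
P=lambda p,z: ray(f,*cr(p),z)[:2]; S=lambda p,z: ray(g,*crs(p),z)[:2]
ang=lambda v: np.degrees(np.arctan2(v[1],v[0]))
for n,a,b,z in [("front lip",(388,35),(502,468),93),("paneltop",(133,66),(252,543),154),("deckback",(168,92),(272,532),85)]:
    A,B=P(a,z),P(b,z); print(n,A.round(1),B.round(1),"mid",((A+B)/2).round(1),np.linalg.norm(A-B).round(1),ang(A-B).round(2))
for n,a,b,z in [("S front",(549,175),(269,443),85),("S paneltop",(357,30),(50,260),154),("S panelbot",(362,100),(65,340),85)]:
    A,B=S(a,z),S(b,z); print(n,A.round(1),B.round(1),"mid",((A+B)/2).round(1),np.linalg.norm(A-B).round(1),ang(A-B).round(2))
L=np.array([P(p,117) for p in [(280,160),(366,150),(371,197),(287,206)]]); print("label",L.mean(0).round(1),ang(L[0]-L[1]),ang(L[3]-L[2]))
L=np.array([P(p,117) for p in [(266,157),(384,140),(392,206),(273,221)]]); print("box top",L.round(0).tolist(),L.mean(0).round(1),ang(L[0]-L[1]),ang(L[3]-L[2]))
L=np.array([S(p,117) for p in [(374,143),(459,187),(422,226),(332,178)]]); print("S box top",L.round(0).tolist(),L.mean(0).round(1),ang(L[0]-L[1]),ang(L[3]-L[2]))
L=np.array([S(p,117) for p in [(380,150),(440,181),(416,206),(355,172)]]); print("S label",L.mean(0).round(1),ang(L[0]-L[1]),ang(L[3]-L[2]))
print("jar top",P((366,380),130),S((257,264),130))
for n,p,z in [("guide far tip",(238,217),107),("near tip",(275,360),107),("guide far root",(203,262),107),("nr",(225,355),107)]: print(n,P(p,z))
E
```

```text
front lip [ 796.9 -125.5] [ 481.6 -207.5] mid [ 639.2 -166.5] 325.8 14.57
paneltop [754.8  40.8] [434.9 -42.9] mid [594.9  -1. ] 330.7 14.66
deckback [756.2  34.9] [437.4 -43.9] mid [596.8  -4.5] 328.4 13.88
S front [ 796.7 -123.7] [ 478.2 -209.5] mid [ 637.4 -166.6] 329.8 15.09
S paneltop [746.9  33.2] [433.  -47.9] mid [590.   -7.3] 324.2 14.48
S panelbot [754.7  39.7] [434.  -46.6] mid [594.3  -3.5] 332.1 15.07
label [685.8 -84.5] 96.84779098313653 96.2243851127501
box top [[701.0, -42.0], [713.0, -125.0], [666.0, -131.0], [655.0, -48.0]] [683.8 -86.5] 98.46129828745022 97.28781949145743
S box top [[698.0, -45.0], [710.0, -123.0], [662.0, -139.0], [650.0, -57.0]] [679.9 -91.1] 98.28626070019664 98.59637941901781
S label [685.  -86.4] 98.41736422596506 97.02477056262825
jar top [ 542.91994455 -114.52114573] [ 545.27019364 -111.88633604]
guide far tip [659.98624298 -21.41189169]
near tip [558.45556018 -48.49564994]
guide far root [627.91247499   2.65246096]
nr [562.12567387 -13.63827159]
```

>>> jog_arm(moves="-0.7115 -0.432 0 0 0 -0.62 0; -0.7115 -0.432 0 0 0 -0.62 0; -0.7115 -0.432 0 0 0 -0.62 0; -0.7115 -0.432 0 0 0 -0.62 0; -0.7115 -0.432 0 0 0 -0.62 0; -0.7115 -0.432 0 0 0 -0.62 0; -0.7115 -0.432 0 0 0 -0.62 0; -0.7115 -0.432 0 0 0 -0.62 0")

```text
time: 1.1
eef_pos: [463.9, 273.7, 245.6]
eef_rot: [3.141, 0.001, -2.887]
force: [-0.4, 0.5, -0.0]
finger_gap: 43.0
gripper_force: 0.0
```

>>> jog_arm(moves="-0.173 -0.405 0 0 0 0 0; -0.173 -0.405 0 0 0 0 0; -0.173 -0.405 0 0 0 0 0; -0.173 -0.405 0 0 0 0 0; -0.173 -0.405 0 0 0 0 0; -0.173 -0.405 0 0 0 0 0; -0.173 -0.405 0 0 0 0 0; -0.173 -0.405 0 0 0 0 0")

```text
time: 1.9
eef_pos: [708.4, -42.9, 245.2]
eef_rot: [3.141, 0.0, -2.888]
force: [-0.1, 0.9, 1.2]
finger_gap: 42.2
gripper_force: 0.0
```

```bash
python3 - <<'E'
from h import *
f=grab_frame("top"); a=cv2.resize(f["image"][80:280,170:370],None,fx=3,fy=3,interpolation=cv2.INTER_CUBIC)
cv2.imwrite("pics/d1.png",cv2.cvtColor(a,cv2.COLOR_RGB2BGR)); s=status.state(); print(s["eef_pos"],s["eef_rot"],s["joint_positions"])
E
```

```text
[712.81174424 -50.86900914 244.59563116] [-3.13374372  0.00411798 -2.8919533 ] [-0.12970031  0.4762058   1.40325017 -0.00606519  1.25541035 -1.9482579 ]
```

>>> jog_arm(moves="-0.015 -0.025 0 0 0 0 0; -0.015 -0.025 0.01 0 0 0 0; -0.015 -0.025 0.04 0 0 0 0; -0.015 -0.025 0.07 0 0 0 0; -0.015 -0.025 0.1 0 0 0 0; -0.015 -0.025 0.12 0 0 0 0; -0.015 -0.025 0.13 0 0 0 0; -0.015 -0.025 0.13 0 0 0 0")

```text
time: 2.75
eef_pos: [726.3, -60.7, 112.8]
eef_rot: [3.14, -0.004, -2.887]
force: [0.5, -0.2, 0.3]
finger_gap: 42.8
gripper_force: 0.0
```

```bash
python3 - <<'E'
from h import *
f=grab_frame("top"); g=grab_frame("side")
a=cv2.resize(f["image"][110:250,200:320],None,fx=3.3,fy=4,interpolation=cv2.INTER_CUBIC)
b=cv2.resize(g["image"][110:250,250:370],None,fx=3.3,fy=4,interpolation=cv2.INTER_CUBIC)
cv2.imwrite("pics/e1.png",cv2.cvtColor(np.hstack([a,b]),cv2.COLOR_RGB2BGR)); s=status.state(); print(s["eef_pos"],s["eef_rot"])
E
```

```text
[728.79184167 -61.27535111 116.27759244] [-3.14110656e+00  1.25703121e-03 -2.88702045e+00]
```

View pics/e1.png

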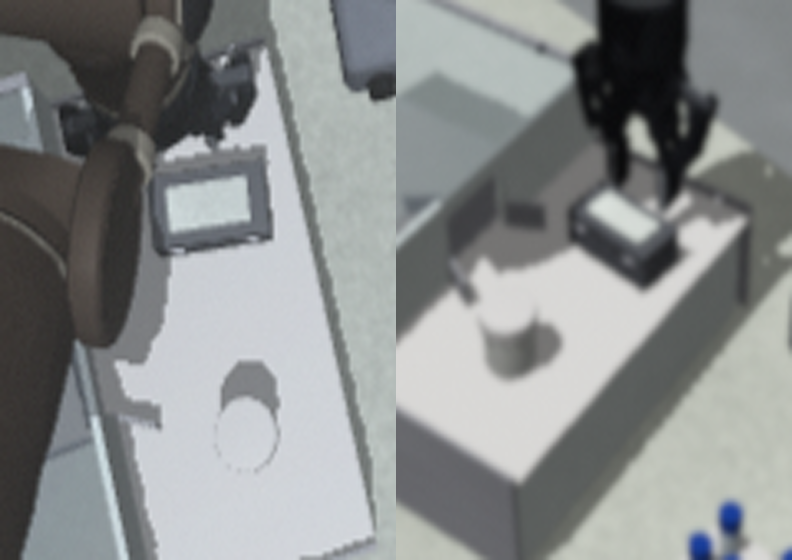

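The left half (top view) shows the open fingers beyond the box's far long side, with the box at about (210,205) and the jar at (246,435), both untouched. In the right half (side view) the fingertips are clear just behind the box. Next I'll lower slightly, centre on the box and push sideways.

>>> jog_arm(moves="0 -0.006 0.002 0 0 0 0; 0 -0.012 0.005 0 0 0 0; 0.004 -0.012 0.005 0 0 0 0; 0.008 -0.012 0.005 0 0 0 0; 0.012 -0.012 0.005 0 0 0 0; 0.016 -0.012 0.005 0 0 0 0; 0.021 -0.012 0.005 0 0 0 0; 0.026 -0.012 0.005 0 0 0 0")

```text
time: 3.65
eef_pos: [705.7, -79.7, 110.4]
eef_rot: [-3.142, 0.0, -2.887]
force: [0.5, -0.7, -0.4]
finger_gap: 42.4
gripper_force: 0.1
```

>>> jog_arm(moves="0.005 0 0 0 0 0 0; 0.01 0 0 0 0 0 0; 0.014 0 0 0 0 0 0; 0.018 0 0 0 0 0 0; 0.022 0 0 0 0 0 0; 0.025 0 0 0 0 0 0; 0.027 0 0 0 0 0 0; 0.028 0 0 0 0 0 0")

```text
time: 4.45
eef_pos: [678.8, -86.8, 110.3]
eef_rot: [3.142, -0.0, -2.888]
force: [0.4, 0.3, 0.3]
finger_gap: 42.9
gripper_force: 0.1
```

```bash
python3 - <<'E'
from h import *
f=grab_frame("top"); g=grab_frame("side")
a=cv2.resize(f["image"][110:250,200:320],None,fx=3.3,fy=4,interpolation=cv2.INTER_CUBIC)
b=cv2.resize(g["image"][110:250,250:370],None,fx=3.3,fy=4,interpolation=cv2.INTER_CUBIC)
cv2.imwrite("pics/e2.png",cv2.cvtColor(np.hstack([a,b]),cv2.COLOR_RGB2BGR)); s=status.state(); print(s["eef_pos"],s["eef_rot"])
E
```

```text
[678.90053395 -86.78796867 110.28528236] [ 3.14153724e+00 -1.40121525e-04 -2.88745018e+00]
```

View pics/e2.png

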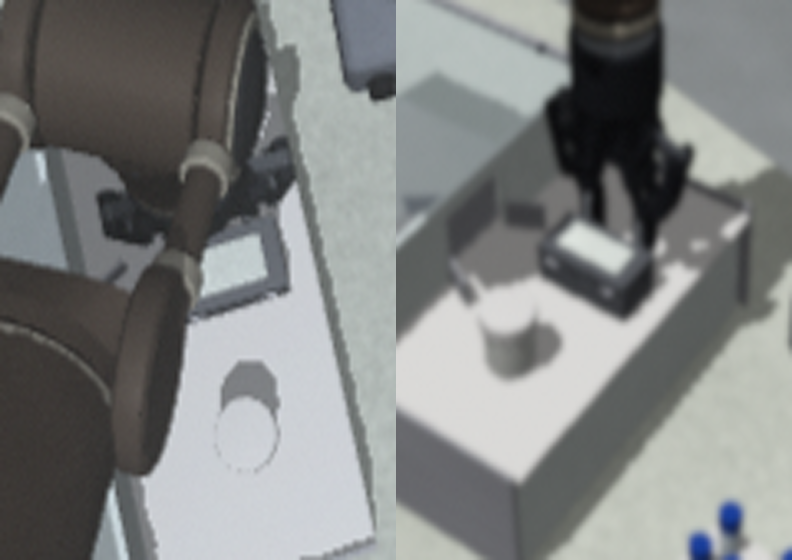

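The box has slid sideways and now lies parallel to the feed against both fingers. Its label in the side half runs roughly from (588,220) to (607,278), and the jar is unmoved.

```bash
cat >> h.py <<'E'
M=np.array([596.5,-2.5]); th=np.radians(14.7); rr=np.array([np.cos(th),np.sin(th)]); uu=np.array([-rr[1],rr[0]])
def rs(p): d=np.array(p[:2])-M; return (d@uu).round(1),(d@rr).round(1)
def label():
    "label centre & angle in (feed,right) from side view"
    g=grab_frame("side"); h=g["image"].astype(int); hsv=cv2.cvtColor(g["image"],cv2.COLOR_RGB2HSV)
    return g,h
E
python3 - <<'E'
from h import *
g=grab_frame("side")
q=lambda p:ray(g,250-.5+(p[0]-395.5)/3.3,110-.5+(p[1]+.5)/4,117)
for n,L in [("label",[(588,220),(638,249),(610,279),(558,246)]),("box",[(578,212),(653,256),(625,290),(541,243)])]:
    P=[q(p) for p in L]; print(n,[rs(p) for p in P],rs(np.mean(P,0)))
# guide tips/mouth in side crop
for n,p,z in [("far mouth",(238,140),138),("far tip",(303,183),107),("near tip base",(216,260),85),("near root base",(186,240),85),("far mouth bot",(240,178),85),("near mouth top",(184,183),138)]:
    print(n,rs(ray(g,*crs(p),z)))
print(rs((679,-86.8)))
E
```

```text
label [(np.float64(-80.0), np.float64(43.9)), (np.float64(-133.5), np.float64(40.8)), (np.float64(-133.4), np.float64(1.3)), (np.float64(-76.9), np.float64(6.1))] (np.float64(-106.0), np.float64(23.0))
box [(np.float64(-67.5), np.float64(46.6)), (np.float64(-148.1), np.float64(41.4)), (np.float64(-150.2), np.float64(-1.3)), (np.float64(-63.2), np.float64(0.8))] (np.float64(-107.2), np.float64(21.9))
far mouth (np.float64(-3.6), np.float64(13.9))
far tip (np.float64(-45.0), np.float64(31.9))
near tip base (np.float64(-30.4), np.float64(-48.9))
near root base (np.float64(0.9), np.float64(-43.8))
far mouth bot (np.float64(15.2), np.float64(33.4))
near mouth top (np.float64(-4.8), np.float64(-45.3))
(np.float64(-102.5), np.float64(58.4))
```

>>> jog_arm(moves="0.003 0 0 0 0 0 0; 0.006 0 0 0 0 0 0; 0.01 0 0 0 0 0 0; 0.014 0 0 0 0 0 0; 0.017 0 0 0 0 0 0; 0.019 0 0 0 0 0 0; 0.021 0 0 0 0 0 0; 0.022 0 0 0 0 0 0")

```text
time: 5.4
eef_pos: [657.5, -92.4, 110.3]
eef_rot: [3.142, -0.0, -2.887]
force: [0.1, -0.2, 0.7]
finger_gap: 43.2
gripper_force: 0.1
```

>>> jog_arm(moves="-0.005 0 0 0 0 0 0; -0.015 0 0 0 0 0 0; -0.03 0 0 0 0 0 0; -0.03 0 -0.03 0 0 0 0; -0.03 0 -0.07 0 0 0 0; -0.03 0 -0.1 0 0 0 0; -0.03 -0.03 -0.1 0 0 0 -0.8; -0.03 -0.07 -0.1 0 0 0 -0.8")

```text
time: 6.2
eef_pos: [706.8, -151.0, 213.2]
eef_rot: [-3.14, 0.004, -2.884]
force: [1.2, -0.3, -0.4]
finger_gap: 14.4
gripper_force: 0.0
```

```bash
python3 - <<'E'
from h import *
f=grab_frame("top"); g=grab_frame("side")
print("bottle",rs(ray(f,355,140,198)),rs(ray(f,353,150,120)),"rack top",[rs(ray(f,*p,85)) for p in [(351,192),(408,190),(412,218),(354,224)]])
a=cv2.resize(f["image"][110:250,200:320],None,fx=3.3,fy=4,interpolation=cv2.INTER_CUBIC)
b=cv2.resize(g["image"][110:250,250:370],None,fx=3.3,fy=4,interpolation=cv2.INTER_CUBIC)
cv2.imwrite("pics/e3.png",cv2.cvtColor(np.hstack([a,b]),cv2.COLOR_RGB2BGR))
E
```

```text
bottle (np.float64(-321.4), np.float64(39.5)) (np.float64(-324.2), np.float64(34.2)) rack top [(np.float64(-296.1), np.float64(-62.5)), (np.float64(-439.5), np.float64(-95.1)), (np.float64(-429.4), np.float64(-166.9)), (np.float64(-281.8), np.float64(-143.2))]
```

View pics/e3.png

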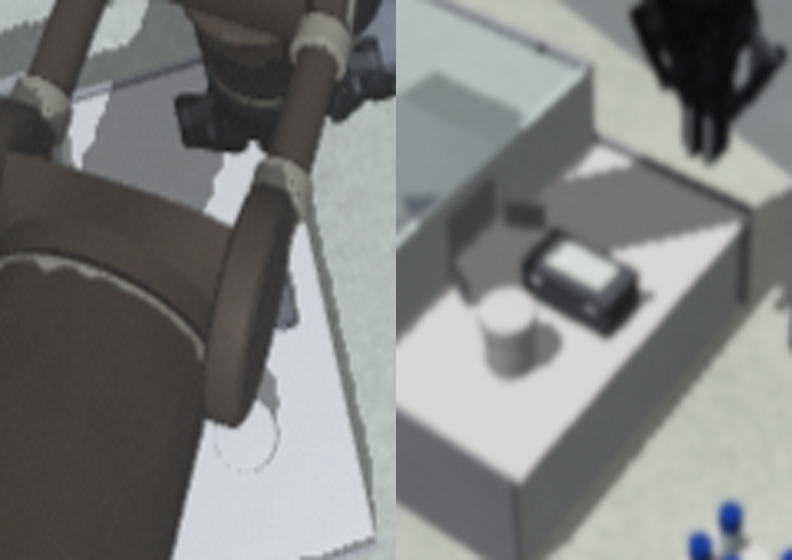

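The side half shows the box in front of the mouth, roughly parallel to the feed, with its label from (571,240) to (592,299). The hand is clear and raised, and the jar is untouched.

```bash
python3 - <<'E'
from h import *
g=grab_frame("side")
q=lambda p:ray(g,250-.5+(p[0]-395.5)/3.3,110-.5+(p[1]+.5)/4,117)
for n,L in [("label",[(569,239),(623,269),(593,298),(541,265)]),("box",[(556,228),(637,272),(606,310),(524,260)])]:
    P=[q(p) for p in L]; print(n,[rs(p) for p in P],rs(np.mean(P,0)))
for z,p in [(85,(605,336)),(117,(606,312))]: print(rs(ray(g,249.5+(p[0]-395.5)/3.3,109.5+(p[1]+.5)/4,z)))
E
```

```text
label [(np.float64(-79.7), np.float64(17.6)), (np.float64(-135.9), np.float64(16.0)), (np.float64(-133.9), np.float64(-22.6)), (np.float64(-78.1), np.float64(-18.4))] (np.float64(-106.9), np.float64(-1.9))
box [(np.float64(-63.2), np.float64(21.4)), (np.float64(-147.2), np.float64(19.8)), (np.float64(-149.7), np.float64(-26.8)), (np.float64(-63.2), np.float64(-21.9))] (np.float64(-105.8), np.float64(-1.9))
(np.float64(-141.9), np.float64(-18.5))
(np.float64(-150.9), np.float64(-28.4))
```

>>> jog_arm(moves="0.01 -0.005 0 0 0 0.15 -1; 0.02 -0.01 0 0 0 0.3 -1; 0.03 -0.012 0 0 0 0.45 -1; 0.04 -0.012 0 0 0 0.6 -1; 0.05 -0.012 0 0 0 0.75 -1; 0.06 -0.012 0 0 0 0.9 -1; 0.067 -0.012 0 0 0 1.05 -1; 0.067 -0.012 0 0 0 1.17 -1")

```text
time: 7.15
eef_pos: [641.9, -179.8, 209.9]
eef_rot: [-3.141, -0.002, 2.221]
force: [0.0, 0.5, -0.2]
finger_gap: 0.2
gripper_force: 0.0
```

>>> jog_arm(moves="0 0 0 0 0 0.14 -0.75; 0 0 0 0 0 0.28 -0.75; 0 0 0.01 0 0 0.394 -0.75; 0 0 0.04 0 0 0.394 -0.75; 0 0 0.07 0 0 0.394 -0.75; 0 0 0.09 0 0 0.394 -0.75; 0 0 0.1 0 0 0.394 -0.75; 0 0 0.1 0 0 0.394 -0.75")

```text
time: 7.95
eef_pos: [641.4, -179.6, 108.2]
eef_rot: [-3.138, -0.003, 1.833]
force: [-0.1, 0.1, -0.6]
finger_gap: 10.6
gripper_force: 0.0
```

>>> jog_arm(moves="0.006 0 -0.001 0 0 0 -0.75; 0.012 0 -0.002 0 0 0 -0.75; 0.017 0 -0.002 0 0 0 -0.75; 0.021 0 -0.002 0 0 0 -0.75; 0.025 0 -0.002 0 0 0 -0.75; 0.03 0 -0.002 0 0 0 -0.75; 0.035 0 -0.002 0 0 0 -0.75; 0.04 0 -0.002 0 0 0 -0.75")

```text
time: 8.75
eef_pos: [632.1, -141.9, 112.3]
eef_rot: [-3.142, 0.0, 1.832]
force: [0.3, -0.0, -0.9]
finger_gap: 10.6
gripper_force: 0.1
```

>>> jog_arm(moves="0.005 0 0 0 0 0 -0.75; 0.01 0 0 0 0 0 -0.75; 0.015 0 0 0 0 0 -0.75; 0.02 0 0 0 0 0 -0.75; 0.025 0 0 0 0 0 -0.75; 0.03 0 0 0 0 0 -0.75; 0.033 0 0 0 0 0 -0.75; 0.035 0 0 0 0 0 -0.75")

```text
time: 9.55
eef_pos: [623.1, -108.2, 112.3]
eef_rot: [-3.142, -0.0, 1.832]
force: [0.2, -0.6, 1.1]
finger_gap: 10.5
gripper_force: 0.1
```

```bash
python3 - <<'E'
from h import *
f=grab_frame("top"); g=grab_frame("side")
a=cv2.resize(f["image"][110:250,200:320],None,fx=3.3,fy=4,interpolation=cv2.INTER_CUBIC)
b=cv2.resize(g["image"][110:250,250:370],None,fx=3.3,fy=4,interpolation=cv2.INTER_CUBIC)
cv2.imwrite("pics/e4.png",cv2.cvtColor(np.hstack([a,b]),cv2.COLOR_RGB2BGR)); print(rs(status.state()["eef_pos"]))
E
```

```text
(np.float64(-109.0), np.float64(-1.1))
```

View pics/e4.png

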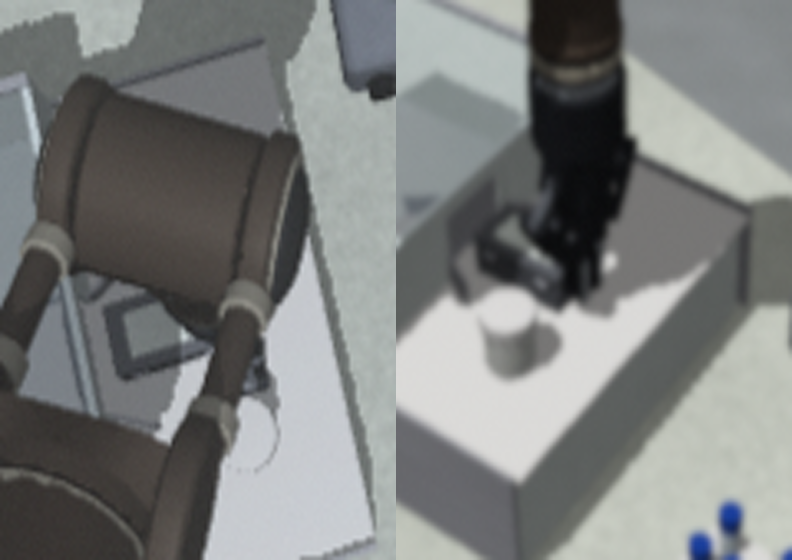

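The top half shows the box entering between the guides with its front end at the mouth (about (110,330)), square to the panel. The jar at (250,430) has not moved, so I'll keep pushing.

>>> jog_arm(moves="0.004 0 0 0 0 0 -0.75; 0.008 0 0 0 0 0 -0.75; 0.012 0 0 0 0 0 -0.75; 0.016 0 0 0 0 0 -0.75; 0.021 0 0 0 0 0 -0.75; 0.026 0 0 0 0 0 -0.75; 0.031 0 0 0 0 0 -0.75; 0.036 0 0 0 0 0 -0.75")

```text
time: 10.45
eef_pos: [613.8, -73.3, 112.3]
eef_rot: [-3.142, 0.0, 1.832]
force: [0.0, 0.4, 0.2]
finger_gap: 10.5
gripper_force: 0.2
```

>>> jog_arm(moves="0.005 0 0 0 0 0 -0.75; 0.01 0 0 0 0 0 -0.75; 0.015 0 0 0 0 0 -0.75; 0.02 0 0 0 0 0 -0.75; 0.025 0 0 0 0 0 -0.75; 0.03 0 0 0 0 0 -0.75; 0.034 0 0 0 0 0 -0.75; 0.037 0 0 0 0 0 -0.75")

```text
time: 11.25
eef_pos: [604.2, -37.6, 112.3]
eef_rot: [-3.142, -0.0, 1.832]
force: [-0.2, -0.6, -0.5]
finger_gap: 10.9
gripper_force: 0.1
```

```bash
python3 - <<'E'
from h import *
f=grab_frame("top"); g=grab_frame("side")
a=cv2.resize(f["image"][110:250,170:290],None,fx=3.3,fy=4,interpolation=cv2.INTER_CUBIC)
b=cv2.resize(g["image"][90:230,200:320],None,fx=3.3,fy=4,interpolation=cv2.INTER_CUBIC)
cv2.imwrite("pics/e5.png",cv2.cvtColor(np.hstack([a,b]),cv2.COLOR_RGB2BGR)); print(rs(status.state()["eef_pos"]))
E
```

```text
(np.float64(-35.8), np.float64(-1.5))
```

View pics/e5.png

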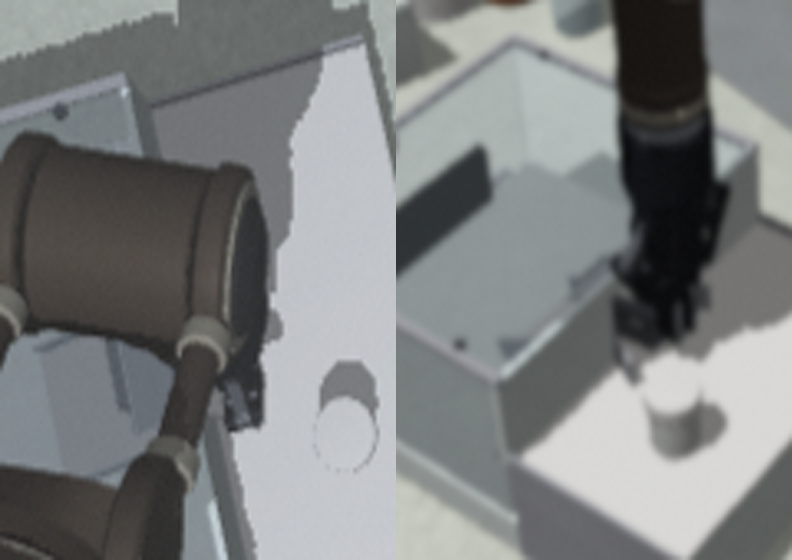

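The hand is at the mouth and the box is mostly through; in the top half, the raised flap shows at about (120,375) through the cover. The last 22 mm come next, then I'll withdraw.

>>> jog_arm(moves="0.004 0 0 0 0 0 -0.75; 0.008 0 0 0 0 0 -0.75; 0.012 0 0 0 0 0 -0.75; 0.016 0 0 0 0 0 -0.75; 0.02 0 0 0 0 0 -0.75; 0.023 0 0 0 0 0 -0.75; 0.025 0 0 0 0 0 -0.75; 0.025 0 0 0 0 0 -0.75")

```text
time: 12.15
eef_pos: [598.2, -14.8, 112.4]
eef_rot: [3.141, 0.002, 1.832]
force: [1.3, -3.9, -0.6]
finger_gap: 10.6
gripper_force: 0.0
```

>>> jog_arm(moves="-0.01 0 0 0 0 0 -0.75; -0.03 0 0 0 0 0 -0.75; -0.06 0 0 0 0 0 -0.75; -0.09 0 0 0 0 0 -0.75; -0.09 0 -0.03 0 0 0 -0.75; -0.09 0 -0.07 0 0 0 -0.75; -0.09 0.04 -0.11 0 0 0 -0.75; -0.09 0.09 -0.14 0 0 0 -0.75")

```text
time: 12.95
eef_pos: [696.5, -81.7, 247.4]
eef_rot: [3.14, 0.0, 1.83]
force: [0.3, -0.9, -0.2]
finger_gap: 10.4
gripper_force: 0.0
```

>>> jog_arm(moves="0 0.05 0 0 0 0 -0.75; 0 0.1 0 0 0 0 -0.75; 0 0.12 0 0 0 0 -0.75; 0 0.12 0 0 0 0 -0.75; 0 0.12 0 0 0 0 -0.75; 0 0.12 0 0 0 0 -0.75; 0 0.12 0 0 0 0 -0.75; 0 0.12 0 0 0 0 -0.75")

```text
time: 13.75
eef_pos: [811.3, -50.4, 245.3]
eef_rot: [3.141, 0.0, 1.831]
force: [0.5, 0.1, 0.0]
finger_gap: 10.9
gripper_force: 0.0
```

```bash
python3 - <<'E'
from h import *
f=grab_frame("top"); g=grab_frame("side")
a=cv2.resize(f["image"][120:290,100:300],None,fx=2,fy=3.5,interpolation=cv2.INTER_CUBIC)
b=cv2.resize(g["image"][90:260,180:360],None,fx=2.2,fy=3.5,interpolation=cv2.INTER_CUBIC)
cv2.imwrite("pics/e6.png",cv2.cvtColor(np.hstack([a,b]),cv2.COLOR_RGB2BGR)); print(rs(status.state()["eef_pos"]))
E
```

```text
(np.float64(-100.7), np.float64(196.0))
```

View pics/e6.png

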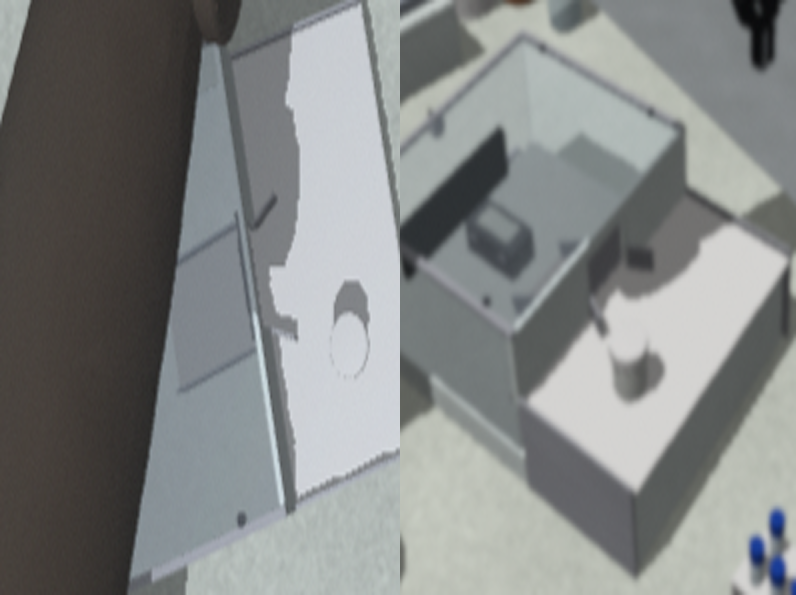

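The side half shows the box down on the chamber floor at about (500,240), the flap hanging shut at (605,255), and the jar in place at (632,365). The hand is well clear, so I'm handing in.

```bash
python3 -c "
from plant import bot; print(bot.hand_in())"
```

```text
the job is handed in; nothing more can be done
None
```

The slide box is through the flap and down the chute, the flap looks shut behind it, the jar wasn't moved, and the job was handed in at about 14 s; no verdict came back.

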